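Mark the knob hole with an automatic punch

ROBOT

A 6-joint arm with a two-finger parallel gripper is mounted at the origin on a cart in front of the work surface, level with it; the furniture and walls round the work are solid. World frame = base frame: x ahead of the robot, y to its left, z up, the work surface at z = 0. Lengths are in m, angles in rad, forces in N, time in s.
With the tool pointing down it reaches from about 0.25 to 0.775 m from the base axis. Payload 8.9 kg.
Tool frame: the origin (TCP) lies between the finger pads; the fingertips stand 14 mm ahead of it and the grasp point (between the pads) lies 5 mm behind it; z points along the fingers, y is the line along which they close (so a half turn about z gives the same grasp; the last joint's range is limited). The gripper opens to 85 mm and grips with 20 to 120 N. Pads are 22 mm wide; open, the fingers measure 114 mm over their backs; the gripper's body (76 mm by 85 mm) begins 54 mm behind the grasp point. The pads swing forward as they close: fully open they stand 13 mm farther back than shut.
Start: joints at [0.967, 0.291, -0.153, 1.127, 0, 1.431], TCP at [0.235, 0.469, 0.245] pointing down, gripper open.
Joint ranges: [-2.52, 2.52], [-0.91, 1.74], [-1.3, 1.37], [-1.96, 2.02], [-1.52, 1.47], [-3.14, 3.14]. Speed limits (rad/s): [2.22, 2.22, 2.79, 3.14, 3.14, 3.14].

INTERFACE

Orientations are given as a rotation vector (axis times angle).
In Python, from bench import env gives the robot as it stands.
- The arm moves only by the tool step_hand, called after "Call:" in YAML: its name, and indented under it one key for each argument. Schema: {"type":"object","properties":{"offsets":{"type":"object","properties":{"moves":{"type":"array","items":{"type":"array","items":{"type":"number"},"minItems":4,"maxItems":4},"minItems":1,"maxItems":5}},"additionalProperties":false,"required":["moves"]},"aperture":{"type":"number"},"only":{"type":"string"},"quiet":{"type":"boolean"},"lines":{"type":"string"}},"required":["offsets"],"additionalProperties":false}. offsets is an object whose key "moves" holds a list of rows, 1 to 5 of them, each of 4 numbers: dx, dy, dz in shares of 1 m (1.0 is 1 m), then a turn about the tool's z in normalised numbers (1 is 2 pi rad); each row is the pose to reach, as a shift and turn from the pose commanded when the call began, along the tool's axes at that moment; what a row does not reach only later rows make up. A row lasts 1/8 s, in which the tool goes at most 0.0625 m and 0.188 rad, less where a joint would pass 70% of its speed; a pose out of reach is approached as far as the arm can. aperture is the opening from 0.0 (shut) to 1.0 (fully open), set as the call begins (left out keeps the last). The fingers move at their own pace and stop on an object; the grip force is fixed at half the most. Time passes only in rows, so rows that do not move let the fingers close. The tool returns the time, the measured TCP pose, the force, the opening and the grip force at its end. only (a regular expression) keeps the lines of the reply that match it, lines (a string "A,B") keeps lines A to B, and quiet returns only ok. A shift or turn number past 1, either way, is cut back to 1. Input that does not fit is refused with a message, and nothing moves.
- env.state(): the state, without advancing time (a new reading comes with each control period).
- env.capture(name): name is "scene" or "top" or "wrist"; returns a dict with "pixels" (480x640x3 uint8, red, green, blue), "range_z" (480x640 float32, m along the optical axis (not along the pixel's ray), 0 where there is no reading), "camera_matrix" (3x3 intrinsics, pixels), "k1" (the pictures are not rectified: a ray, as slopes to the right and down, at radius r is drawn at 1 + k1 r^2 times it, then the intrinsics apply), "extrinsics" (4x4, takes a point from world to camera coordinates); the wrist camera has in their place "hand_eye" (4x4, takes a point from camera to tool coordinates, whose origin is the TCP and whose axes are the flange's). Camera axes: x right, y down, z forward; pixel columns grow to the right and rows downward; lengths in m; the calibration is good to about 2 mm. A picture is of the moment at which its call begins: read the wrist's pose just before it.
- env.sign_off(): hands the job in; it is judged then, once.
The state is a dict: "clock": time; "joint_pos": joint angles; "dq": joint speeds; "tau": joint torques, N m; "tcp_pos": TCP position; "tcp_rot": TCP orientation; "ft_force": force on the tool from outside, world axes, zero at the start; "wrist_torque": the same for the moment, N m; "width": opening from 0.0 (shut) to 1.0 (fully open); "finger_force": force on a finger pad.
Only numpy, scipy, OpenCV 4.12 (cv2) and the standard library are available. Lean on these libraries where they do the work, as an engineer would, in place of code of your own. Each camera call takes 0.05 s, during which the arm holds its last target. There are 200 camera calls.

TASK

A new knob is going on the drawer front that lies on the worktop. Take the automatic punch out of its wooden stand, put its point through the middle one of the jig's three guide bushes and, holding it upright, press slowly straight down until the spring trips and the push gives way; then lift off without bearing down on the spent punch, which would dent the panel, and put the punch back in its stand. Trip it nowhere but in the middle bush and leave the jar, mug, glass and tin standing where they are.

Things in the scene. Friction and masses are not known exactly. Their poses are not given: they have to be found in the camera images.
- punch: automatic centre punch, 0.12 kg: upright round steel barrel 18 mm in diameter, 88 mm long, with a dark knurled band from 40 to 80 mm, then a 20 mm cap up to 106 mm. Origin: middle of the barrel's flat nose (15 mm across, 18 mm from 5 mm up); z up along the barrel. Starts in the stand, the lower 30 mm of the barrel hidden. The point sticks out below the nose.
- punch_point (a joint): how far the point is pushed back into the barrel (m): 0 at rest, rigid stop at 0.0085. The push needed rises from 2 N to a peak of about 13 N near 0.0035, gives way to about 6 N at 0.006 (tripped) and 3 N at 0.0075. No catch: it springs back by itself. At the stop the push grows steeply; 19 N or more dents the panel.
- drawer_front: fixed white drawer front, 140 (x) x 220 (y) mm, lying flat; field 18 mm high, rim 23 mm. Origin: centre of its underside, z up. Along y across its middle lies an aluminium jig plate 44 x 164 x 8 mm with three steel guide bushes in a row, at y = -44, 0 and 44 mm, 19 mm outside, their mouths 30 mm high; black thumbscrews at y = -68 and 68 mm, up to 40 mm high.
- punch_nose (a point): the middle of the barrel's nose, same place as the punch's origin. Below it a round point 7 mm in diameter, its last 6 mm tapering to 3 mm, sticks out 23 to 43 mm at rest: how far was set by the last user, differs each time, is not reported and is hidden while in the stand.
- middle_bush (a point): centre of the mouth of the middle guide bush, 30 mm above the worktop; axes as the drawer front's. Its straight hole is 10.5 mm in diameter and goes 12 mm down to the white panel, on which the point is to stand.
- stand: fixed wooden stand of the punch, 56 x 56 x 75 mm on a 76 x 76 x 8 mm foot. Origin: centre of its underside, z up. From its top a bore 21 mm in diameter goes down 30 mm to a flat seat for the barrel's nose; an 11 mm bore goes on below it, down to the worktop, for the point.
- stand_mouth (a point): centre of the stand's bore in its top face, 75 mm above the worktop.
- stand_seat (a point): centre of the seat in the stand, 45 mm above the worktop, where the origin of the seated punch lies.
- spice_jar_3: bystander: clear spice jar with a dark cap, 41 mm across, 105 mm high, between stand and drawer front. Origin at the centre of its underside.
- mug_0: bystander: two-tone mug with a handle, 86 x 120 x 88 mm high. Origin at the centre of its underside.
- glass_1: bystander: clear drinking glass, 80 mm across, 88 mm high. Origin at the centre of its underside.
- tin_9: bystander: tall food tin, 75 mm across, 110 mm high, at the left. Origin at the centre of its underside.

How it is judged:
By the outcome, as a careful person would: the job done as asked, in the order asked, and still so for the second after the job is handed in, with the robot touching nothing.
It also fails if it takes over 67 s, if anything falls off the work surface, if the arm or the gripper's body presses on something with over 40 N, if the wrist force passes 120 N, or if a joint passes its speed limit or range.

## Working session

There is one attempt and no reset: what is moved stays moved. The work goes in short steps, Python scripts to look and compute and a tool call to move; the robot and the scene stay as the last step left them, time stands still between calls to the robot, and variables do not carry over. Pictures are saved under pics/ and viewed, at most 10 in all, crops included, and the job is handed in when it is done.

```bash
mkdir -p pics; cat > h.py <<'E'
import numpy as np,cv2,json
from bench import env
def cap(n):
    c=env.capture(n); return c
def save(c,f): cv2.imwrite('pics/'+f,c['pixels'][:,:,::-1])
def slopes(c,uv):
    K=c['camera_matrix'];uv=np.asarray(uv,float).reshape(-1,2)
    d=np.c_[(uv[:,0]-K[0,2])/K[0,0],(uv[:,1]-K[1,2])/K[1,1]];s=d.copy()
    for _ in range(20): s=d/(1+c['k1']*(s**2).sum(1,keepdims=True))
    return s
def ray(c,uv,z):  # intersect plane z (world), fixed cameras
    E=c['extrinsics'];R,t=E[:3,:3],E[:3,3];o=-R.T@t
    d=np.c_[slopes(c,uv),np.ones(len(np.reshape(uv,(-1,2))))]@R
    return o+d*((z-o[2])/d[:,2])[:,None]
def cloud(c):
    v,u=np.mgrid[:480,:640];s=slopes(c,np.c_[u.ravel(),v.ravel()]);Z=c['range_z'].ravel()
    E=c['extrinsics'];P=np.c_[s*Z[:,None],Z]-E[:3,3];P=P@E[:3,:3];P[Z==0]=np.nan
    return P.reshape(480,640,3)
E
python3 - <<'E'
from h import *
s=env.state();print({k:np.round(v,3) for k,v in s.items()})
for n in('top','scene'):
    c=cap(n);save(c,n+'.png');np.savez(n,**c);print(n,c['camera_matrix'],c['k1'],np.round(c['extrinsics'],3))
E
```

```text
{'clock': np.float64(0.0), 'joint_pos': array([ 0.967,  0.291, -0.154,  1.127, -0.   ,  1.431]), 'dq': array([ 0.   ,  0.003,  0.001,  0.002,  0.001, -0.002]), 'tau': array([ 2.0000e-03, -5.3715e+01,  3.3137e+01,  1.6000e-02, -0.0000e+00,
       -0.0000e+00]), 'tcp_pos': array([0.235, 0.469, 0.245]), 'tcp_rot': array([-7.230e-01, -3.057e+00,  2.000e-03]), 'ft_force': array([-1.025,  0.448,  0.057]), 'wrist_torque': array([-0.009, -0.004, -0.035]), 'finger_force': np.float64(0.0), 'width': np.float64(1.001)}
top [[566.84547342   0.         324.95314236]
 [  0.         566.84547342 232.47100554]
 [  0.           0.           1.        ]] -0.07210909115747109 [[-5.500e-02 -9.980e-01  1.000e-03  1.090e-01]
 [-9.740e-01  5.400e-02 -2.190e-01  5.500e-01]
 [ 2.180e-01 -1.300e-02 -9.760e-01  1.417e+00]
 [ 0.000e+00  0.000e+00  0.000e+00  1.000e+00]]
scene [[442.0258295    0.         316.82054053]
 [  0.         442.0258295  241.74228431]
 [  0.           0.           1.        ]] 0.008367003169347222 [[ 0.672 -0.74  -0.022 -0.323]
 [-0.47  -0.403 -0.785  0.357]
 [ 0.572  0.538 -0.619  0.721]
 [ 0.     0.     0.     1.   ]]
```

View pics/top.png

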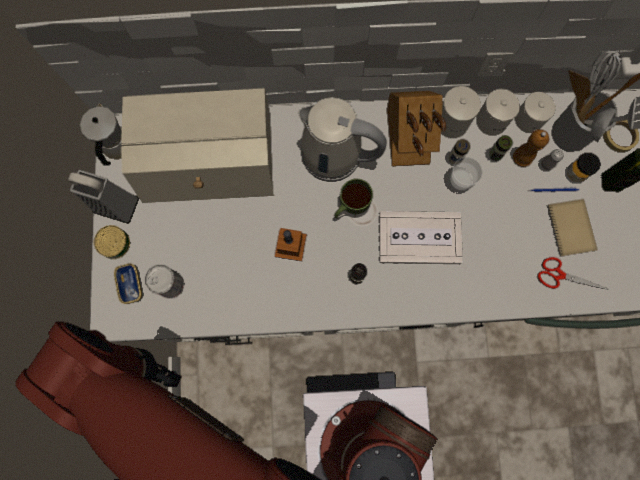

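View pics/scene.png

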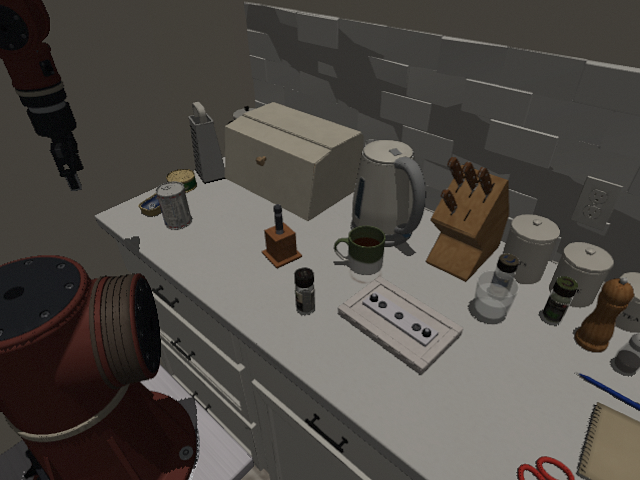

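The top view shows the punch cap at about (289,237) in the stand at (291,244). The drawer front is centred at (421,237), with its bushes in the row from x=408 to 434 and thumbscrews at 396 and 447. The jar is at (358,272) and the mug at (355,195). The scene view agrees: punch (279,220), middle bush (398,315).

```bash
python3 - <<'E'
from h import *
T=dict(np.load('top.npz'));S=dict(np.load('scene.npz'))
for n,c in(('top',T),('scene',S)):
    hsv=cv2.cvtColor(c['pixels'],cv2.COLOR_RGB2HSV);P=cloud(c)
    g=cv2.cvtColor(c['pixels'],cv2.COLOR_RGB2GRAY)
    x0,x1,y0,y1=(375,468,205,268) if n=='top' else (335,462,278,368)
    m=np.zeros_like(g);m[y0:y1,x0:x1]=(g[y0:y1,x0:x1]<85)*255
    k,_,st,ce=cv2.connectedComponentsWithStats(m)
    for i in range(1,k):
        if st[i,4]>=6: print(n,'dark',ce[i].round(1),st[i],'z30',ray(c,ce[i],.03)[0].round(4),'z40',ray(c,ce[i],.04)[0].round(4))
    # drawer front: points of height 18..30mm
    x,y,z=P[...,0],P[...,1],P[...,2]
    w=(z>.012)&(z<.035)&(g>85);w2=np.zeros_like(w);w2[y0:y1,x0:x1]=w[y0:y1,x0:x1]
    q=P[w2][:,:2].astype(np.float32);r=cv2.minAreaRect(q*1000);print('rect',r)
    # punch: tall
    X0,X1,Y0,Y1=(265,315,220,270) if n=='top' else (255,310,195,270)
    s=np.zeros_like(w);s[Y0:Y1,X0:X1]=1
    a=s&(z>.12)&(z<.17);print('cap',a.sum(),np.nanmedian(P[a],0).round(4),np.nanmax(P[a],0).round(4), np.nanmin(P[a],0).round(4))
    a=s&(z>.068)&(z<.08);print('standtop',a.sum(),cv2.minAreaRect(P[a][:,:2].astype(np.float32)*1000),P[a].mean(0).round(4))
    J=np.zeros_like(w);jx=(345,372,258,288) if n=='top' else (290,320,262,316);J[jx[2]:jx[3],jx[0]:jx[1]]=1
    a=J&(z>.09)&(z<.12);print('jar',P[a].mean(0).round(3))
    M=(P[...,2]>.06)&(P[...,2]<.1)&(abs(x-.56)<.12)&(abs(y-.07)<.1);print('mug',np.nanmin(P[M],0).round(3),np.nanmax(P[M],0).round(3))
a=T['pixels'][215:275,260:300+20];b=S['pixels'][195:275,245:325];d=T['pixels'][205:270,375:468];e=S['pixels'][275:370,330:465]
f=lambda i:cv2.resize(i[...,::-1],(390,290),interpolation=cv2.INTER_CUBIC)
cv2.imwrite('pics/crops.png',np.vstack([np.hstack([f(a),f(b)]),np.hstack([f(d),f(e)])]))
E
```

```text
top dark [379.1 218.8] [379 216   2   7   8] z30 [ 0.5921 -0.0692  0.03  ] z40 [ 0.5896 -0.0681  0.04  ]
top dark [379.  228.5] [379 225   1   8   8] z30 [ 0.5653 -0.0668  0.03  ] z40 [ 0.5631 -0.0657  0.04  ]
top dark [395.2 235.4] [393 232   6   7  25] z30 [ 0.544  -0.1087  0.03  ] z40 [ 0.5419 -0.1073  0.04  ]
top dark [404.7 235.4] [402 233   6   6  20] z30 [ 0.5426 -0.1339  0.03  ] z40 [ 0.5405 -0.1323  0.04  ]
top dark [421.3 235.7] [418 233   7   6  19] z30 [ 0.5395 -0.1782  0.03  ] z40 [ 0.5374 -0.1763  0.04  ]
top dark [437.5 236. ] [435 233   6   7  24] z30 [ 0.5364 -0.2214  0.03  ] z40 [ 0.5343 -0.2193  0.04  ]
top dark [446.4 235.9] [443 233   8   7  28] z30 [ 0.5351 -0.2454  0.03  ] z40 [ 0.5331 -0.2431  0.04  ]
top dark [379.  238.5] [379 236   1   6   6] z30 [ 0.5381 -0.0648  0.03  ] z40 [ 0.536  -0.0637  0.04  ]
top dark [385.3 262.1] [380 262  12   2  13] z30 [ 0.4738 -0.0766  0.03  ] z40 [ 0.4722 -0.0754  0.04  ]
top dark [401.5 262.5] [393 262  20   2  25] z30 [ 0.4704 -0.1192  0.03  ] z40 [ 0.4688 -0.1177  0.04  ]
top dark [423. 263.] [415 263  17   1  17] z30 [ 0
[... 1731 characters left out ...]
[416.1 327. ] [412 324   9   7  54] z30 [ 0.5345 -0.2217  0.03  ] z40 [ 0.5264 -0.2255  0.04  ]
scene dark [426.1 332.7] [422 328   9   9  59] z30 [ 0.5351 -0.2445  0.03  ] z40 [ 0.5269 -0.2479  0.04  ]
scene dark [443.5 350. ] [425 331  37  37 140] z30 [ 0.5202 -0.2914  0.03  ] z40 [ 0.5122 -0.2942  0.04  ]
rect ((538.9197387695312, -175.9910888671875), (220.19581604003906, 142.93101501464844), 85.84406280517578)
cap 116 [0.5338 0.1686 0.1405] [0.5468 0.1814 0.1534] [0.5275 0.163  0.1209]
standtop 392 ((601.4619750976562, 196.80355834960938), (210.41246032714844, 77.3175048828125), 20.191375732421875) [0.5525 0.1767 0.075 ]
jar [ 0.439 -0.004  0.103]
mug [ 0.44 -0.03  0.06] [0.68 0.17 0.1 ]
```

View pics/crops.png

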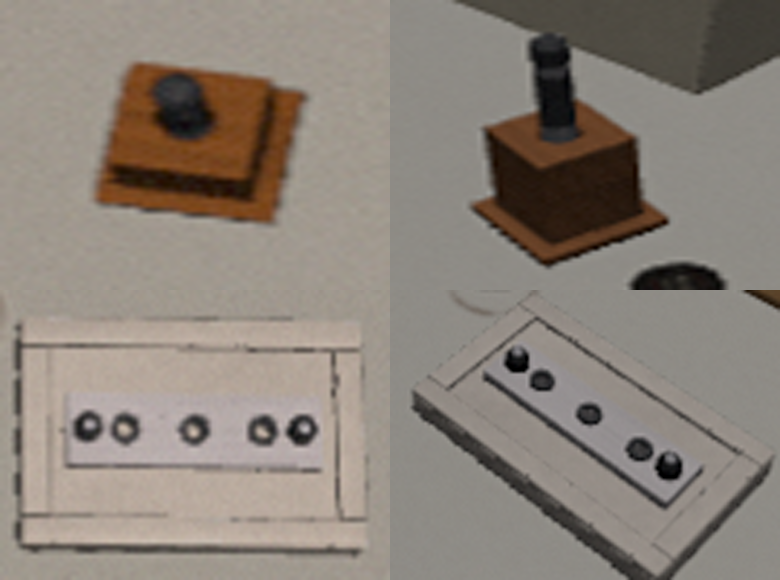

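The crops show the three bushes clearly, with the middle one at about (421,236) in the top view. The punch stands nearly upright at the centre of the stand. The two views agree to within 1.5 mm: middle bush ≈ (0.539,-0.178), stand ≈ (0.538,0.174). I'll move above the punch next.

```bash
cat >> h.py <<'E'
from scipy.spatial.transform import Rotation as Ro
def delta(target):
    s=env.state();R=Ro.from_rotvec(s['tcp_rot']).as_matrix();return (R.T@(np.array(target)-s['tcp_pos'])).round(4)
def wcap():
    s=env.state();c=env.capture('wrist');T=np.eye(4);T[:3,:3]=Ro.from_rotvec(s['tcp_rot']).as_matrix();T[:3,3]=s['tcp_pos']
    c['extrinsics']=np.linalg.inv(T@c['hand_eye']);return c
E
python3 -c "
from h import *
print(delta([.537,.174,.245]))"
```

```text
[-4.021e-01 -1.284e-01 -1.000e-04]
```

Call:
step_hand:
  offsets: {"moves": [[-0.06, -0.019, 0, 0], [-0.118, -0.038, 0, 0], [-0.176, -0.057, 0, 0], [-0.234, -0.075, 0, 0], [-0.292, -0.093, 0, 0]]}
  aperture: 1.0

```text
clock: 0.72
tcp_pos: [0.4557, 0.2537, 0.2452]
tcp_rot: [-0.724, -3.057, 0.0]
ft_force: [1.1, 0.9, -0.7]
width: 0.997
finger_force: 0.0
```

Call:
step_hand:
  offsets: {"moves": [[-0.055, -0.018, 0, 0], [-0.11, -0.035, 0, 0], [-0.11, -0.035, 0, 0], [-0.11, -0.035, 0, 0]]}

```text
clock: 1.23
tcp_pos: [0.5368, 0.1746, 0.2448]
tcp_rot: [-0.724, -3.056, 0.0]
ft_force: [-0.5, 1.0, 0.5]
width: 1.001
finger_force: 0.0
```

```bash
python3 - <<'E'
from h import *
c=wcap();save(c,'w1.png');np.savez('w1',**c);print(delta([.537,.174,.245]),np.round(c['hand_eye'],3),c['camera_matrix'][0])
E
```

```text
[-0.0009 -0.0008  0.    ] [[ 0.001 -0.965 -0.261  0.065]
 [ 1.     0.001 -0.    -0.001]
 [ 0.001 -0.261  0.965 -0.129]
 [ 0.     0.     0.     1.   ]] [362.42642236   0.         314.92038317]
```

View pics/w1.png

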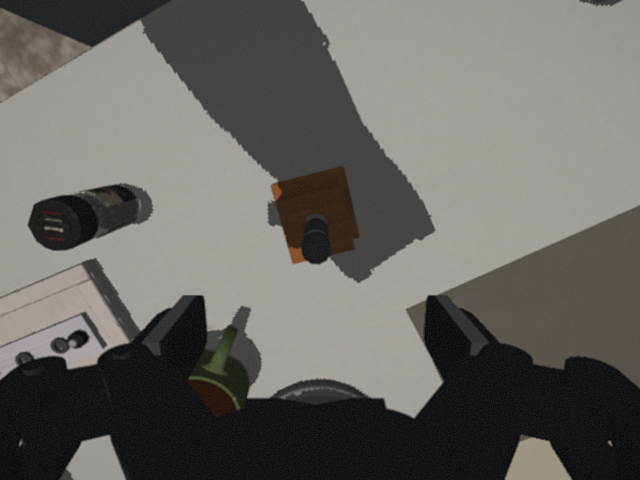

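The wrist view shows the cap at about (316,247), with the barrel leaving the stand top at about (315,215). It lies between the fingers. Next I'll fit the punch axis.

```bash
python3 - <<'E'
from h import *
c=dict(np.load('w1.npz'));P=cloud(c);z=P[...,2]
R=np.zeros(z.shape,bool);R[195:275,285:350]=1
h=cv2.cvtColor(c['pixels'],cv2.COLOR_RGB2HSV);d=R&(h[...,1]<110)&(h[...,2]<75)&(z>.078)
print('mask',d.sum(), 'top',P[d&(z>.147)].mean(0).round(4),(d&(z>.147)).sum(),'zmax',np.nanmax(z[d]))
v,u=np.where(d&(z>.147));print('cap px',u.mean(),v.mean(),'bbox',u.min(),u.max(),v.min(),v.max(),'on .151',ray(c,[(u.min()+u.max())/2,(v.min()+v.max())/2],.151))
for a,b in((.08,.09),(.09,.1),(.1,.11),(.11,.12),(.12,.135),(.135,.146)):
    q=P[d&(z>a)&(z<b)];
    if len(q)>4: 
        # visible front arc mid per-slice in camera's right direction
        r=c['extrinsics'][0,:3];s=q@r;print(a,len(q),'lat mid',((s.min()+s.max())/2).round(4),'w',np.ptp(s).round(4),'near',q.mean(0).round(4))
o=np.linalg.inv(c['extrinsics'])[:3,3];print('cam',o.round(3),'axis right',c['extrinsics'][0,:3].round(3))
a=np.array([.538,.174,.1]);print('stand lat',a@c['extrinsics'][0,:3])
w=(z>.07)&(z<.08);w[:160]=0;w[270:]=0;w[:,:260]=0;w[:,370:]=0
q=P[w];r=cv2.minAreaRect(q[:,:2].astype(np.float32)*1000);print('stand top',r)
E
```

```text
mask 1082 top [0.5373 0.1735 0.1501] 616 zmax 0.1531309992891902
cap px 315.5470779220779 249.36363636363637 bbox 301 330 236 263 on .151 [[0.5370891  0.17358893 0.151     ]]
0.08 30 lat mid 0.3955 w 0.0178 near [0.5316 0.176  0.086 ]
0.09 58 lat mid 0.3958 w 0.0181 near [0.5318 0.1763 0.0949]
0.1 62 lat mid 0.3958 w 0.0176 near [0.5314 0.1762 0.1048]
0.11 71 lat mid 0.3957 w 0.0183 near [0.5318 0.1765 0.1149]
0.12 104 lat mid 0.3958 w 0.0177 near [0.5315 0.1761 0.1258]
0.135 110 lat mid 0.3955 w 0.0188 near [0.5313 0.1764 0.1409]
cam [0.478 0.203 0.374] axis right [ 0.448  0.894 -0.001]
stand lat 0.3965727607167012
stand top ((538.3671875, 172.71432495117188), (56.173828125, 56.44658660888672), 77.12805938720703)
```

Call:
step_hand:
  offsets: {"moves": [[-0.001, -0.0008, 0.04, 0], [-0.001, -0.0008, 0.085, 0], [-0.001, -0.0008, 0.12, 0], [-0.001, -0.0008, 0.143, 0], [-0.001, -0.0008, 0.143, 0]]}

```text
clock: 1.9
tcp_pos: [0.5357, 0.1744, 0.1011]
tcp_rot: [-0.72, -3.055, 0.002]
ft_force: [-1.1, -0.0, -0.8]
width: 1.004
finger_force: 0.0
```

Call:
step_hand:
  offsets: {"moves": [[0, 0, 0, 0], [0, 0, 0, 0], [0, 0, 0, 0], [0, 0, 0, 0], [0, 0, 0, 0]]}
  aperture: 0.0

```text
clock: 2.52
tcp_pos: [0.5382, 0.1736, 0.1029]
tcp_rot: [0.723, 3.056, 0.001]
ft_force: [-1.6, 0.4, 5.9]
width: 0.196
finger_force: 58.3
```

Call:
step_hand:
  offsets: {"moves": [[0, 0, 0, 0], [0, 0, 0, 0], [0, 0, 0, 0]]}

```text
clock: 2.9
tcp_pos: [0.5382, 0.1736, 0.1029]
tcp_rot: [0.724, 3.056, 0.001]
ft_force: [-0.4, 0.7, 6.1]
width: 0.196
finger_force: 58.3
```

Call:
step_hand:
  offsets: {"moves": [[0, 0, -0.008, 0], [0, 0, -0.02, 0], [0, 0, -0.035, 0], [0, 0, -0.07, 0], [0, 0, -0.12, 0]]}

```text
clock: 3.52
tcp_pos: [0.537, 0.1733, 0.2234]
tcp_rot: [-0.723, -3.056, 0.001]
ft_force: [0.5, 0.2, -1.2]
width: 0.194
finger_force: 58.6
```

Call:
step_hand:
  offsets: {"moves": [[0, 0, -0.04, 0], [0, 0, -0.04, 0], [0, 0, -0.04, 0]]}

```text
clock: 3.9
tcp_pos: [0.5376, 0.1735, 0.2621]
tcp_rot: [-0.724, -3.057, 0.0]
ft_force: [-0.6, -0.7, -2.4]
width: 0.194
finger_force: 58.6
```

```bash
python3 - <<'E'
from h import *
c=cap('scene');save(c,'s2.png');np.savez('s2',**c)
c=wcap();np.savez('w2',**c);save(c,'w2.png')
print(env.state()['ft_force'])
i=dict(np.load('s2.npz'))['pixels'][60:300,170:490];w=c['pixels'];f=lambda i:cv2.resize(i[...,::-1],(400,300),interpolation=cv2.INTER_CUBIC)
cv2.imwrite('pics/v2.png',np.hstack([f(i),f(w)]))
E
```

```text
[-0.55503002 -0.31986723 -2.57780411]
```

View pics/v2.png

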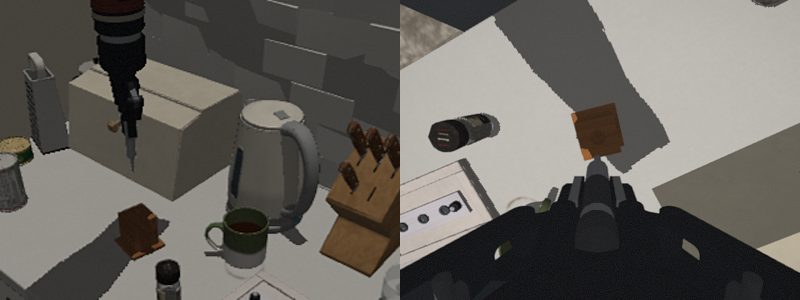

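The scene crop shows the punch held upright with its tip at about (276,196) in full pixels. The wrist view shows it coming straight out between the pads, with the tip near (317,251). I'll get the tip and axis in the tool frame by numbers.

```bash
cat > tip.py <<'E'
from h import *
def slices(c,pos,rot,edges):
    R=Ro.from_rotvec(rot).as_matrix();P=cloud(c);Q=(P-pos)@R
    m=(np.hypot(Q[...,0],Q[...,1])<.02)
    for a,b in zip(edges[:-1],edges[1:]):
        q=Q[m&(Q[...,2]>a)&(Q[...,2]<b)]
        if len(q)>3:
            # axis offset: lateral midpoint along camera right in tool frame
            r=c['extrinsics'][0,:3]@R;s=q@r;print(a.round(3),len(q),'mean',(q.mean(0)*1e3).round(1),'latmid',((s.min()+s.max())/2*1e3).round(1),'w',(np.ptp(s)*1e3).round(1),'r',r.round(2)[:2],'z',q[:,2].max().round(4))
E
python3 - <<'E'
from tip import *
s=env.state();e=np.arange(.012,.12,.008)
for n in('w2','s2'): print(n);slices(dict(np.load(n+'.npz')),s['tcp_pos'],s['tcp_rot'],e)
a=dict(np.load('s2.npz'))['pixels'][140:210,240:315];b=dict(np.load('w2.npz'))['pixels'][210:310,265:370]
f=lambda i:cv2.resize(i[...,::-1],(400,400),interpolation=cv2.INTER_NEAREST)
cv2.imwrite('pics/v3.png',np.hstack([f(a),f(b)]))
E
```

```text
w2
0.012 202 mean [ 7.3 -1.5 15.2] latmid -1.2 w 16.9 r [0. 1.] z 0.02
0.02 217 mean [ 6.6 -0.9 23.9] latmid -1.1 w 17.3 r [0. 1.] z 0.0279
0.028 206 mean [ 6.4 -1.  31.9] latmid -1.0 w 17.3 r [0. 1.] z 0.036
0.036 174 mean [ 6.6 -1.1 40. ] latmid -1.0 w 17.2 r [0. 1.] z 0.044
0.044 152 mean [ 6.5 -1.  47.9] latmid -1.0 w 17.3 r [0. 1.] z 0.0519
0.052 4 mean [ 6.5 -4.2 52.7] latmid -3.1 w 9.5 r [0. 1.] z 0.0531
0.068 28 mean [ 2.4 -0.9 72.8] latmid -1.0 w 5.9 r [0. 1.] z 0.0758
0.076 40 mean [ 2.1 -1.  79.8] latmid -1.0 w 6.1 r [0. 1.] z 0.084
s2
0.012 15 mean [ 2.8 -6.  17.1] latmid 0.3 w 17.6 r [-0.93 -0.36] z 0.0197
0.02 25 mean [ 1.8 -6.4 23.6] latmid 0.9 w 15.9 r [-0.93 -0.36] z 0.0274
0.028 26 mean [ 1.9 -5.7 31.9] latmid 0.3 w 16.0 r [-0.93 -0.36] z 0.0355
0.036 25 mean [-0.1 -6.  39.9] latmid 2.2 w 15.5 r [-0.93 -0.36] z 0.0437
0.044 26 mean [ 1.2 -6.1 47.9] latmid 1.6 w 15.8 r [-0.93 -0.36] z 0.0515
0.052 9 mean [ 0.3 -4.3 55.7] latmid 2.4 w 13.1 r [-0.93 -0.36] z 0.0599
0.06 8 mean [ 0.3 -2.1 63.2] latmid 1.8 w 4.8 r [-0.93 -0.36] z 0.0662
0.068 10 mean [ 0.6 -1.6 71.5] latmid 1.3 w 5.0 r [-0.93 -0.36] z 0.0759
0.076 8 mean [ 0.3 -1.7 79.7] latmid 2.0 w 6.1 r [-0.93 -0.36] z 0.0826
```

View pics/v3.png

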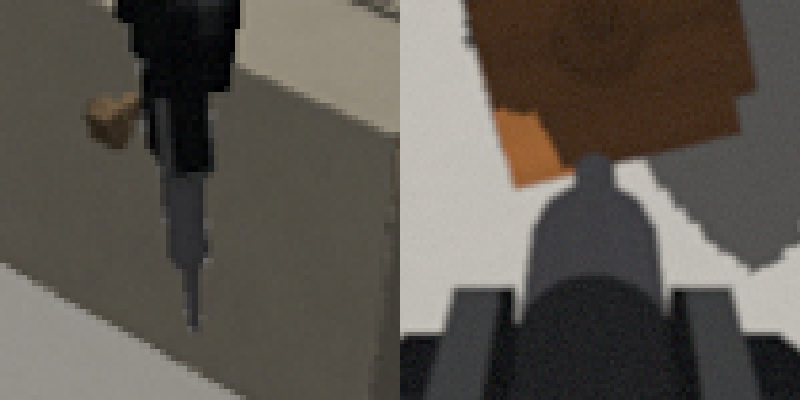

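The two crops show the point's end at scene pixel (276.2,197.7) and wrist pixel (316.7,249).

```bash
python3 - <<'E'
from h import *
s=env.state();R=Ro.from_rotvec(s['tcp_rot']).as_matrix()
for n,uv in(('s2',[276.2,197.7]),('w2',[316.7,249])):
    c=dict(np.load(n+'.npz'))
    for zt in np.arange(.078,.106,.003):
        w=s['tcp_pos'][2]-zt;p=ray(c,uv,w)[0];print(n,zt.round(3),((p-s['tcp_pos'])@R*1e3).round(1))
print(R.round(3)); ax=s['tcp_pos']+R@[-.0002,-.001,0];print('axis world',ax)
T=[.5388,-.1777];print(delta([T[0]-ax[0]+s['tcp_pos'][0],T[1]-ax[1]+s['tcp_pos'][1],s['tcp_pos'][2]]))
E
```

```text
s2 0.078 [  3.  -16.3  78. ]
s2 0.081 [  1.8 -11.7  81. ]
s2 0.084 [ 0.7 -7.1 84. ]
s2 0.087 [-0.5 -2.5 87. ]
s2 0.09 [-1.7  2.1 90. ]
s2 0.093 [-2.9  6.7 93. ]
s2 0.096 [-4.  11.3 96. ]
s2 0.099 [-5.2 15.9 99. ]
s2 0.102 [ -6.4  20.5 102. ]
s2 0.105 [ -7.5  25.1 105. ]
w2 0.078 [ 4.  0. 78.]
w2 0.081 [ 3.1  0.  81. ]
w2 0.084 [ 2.2  0.  84. ]
w2 0.087 [ 1.3  0.1 87. ]
w2 0.09 [ 0.4  0.1 90. ]
w2 0.093 [-0.5  0.1 93. ]
w2 0.096 [-1.4  0.1 96. ]
w2 0.099 [-2.2  0.1 99. ]
w2 0.102 [-3.10e+00  1.00e-01  1.02e+02]
w2 0.105 [-4.00e+00  1.00e-01  1.05e+02]
[[-0.894  0.448 -0.002]
 [ 0.448  0.894 -0.   ]
 [ 0.002 -0.001 -1.   ]]
axis world [0.53683589 0.17241093 0.26120821]
[-1.587e-01 -3.121e-01  1.000e-04]
```

The point is about 30 mm long (tip about 88–90 mm below the TCP), and the punch hangs upright. Next I'll carry it over the middle bush.

Call:
step_hand:
  offsets: {"moves": [[-0.022, -0.044, 0, 0], [-0.048, -0.096, 0, 0], [-0.074, -0.148, 0, 0], [-0.1, -0.2, 0, 0], [-0.126, -0.252, 0, 0]]}

```text
clock: 4.62
tcp_pos: [0.5367, -0.1099, 0.2613]
tcp_rot: [-0.723, -3.055, -0.0]
ft_force: [1.7, 0.1, -2.3]
width: 0.194
finger_force: 58.8
```

Call:
step_hand:
  offsets: {"moves": [[-0.02, -0.04, 0, 0], [-0.0327, -0.0601, 0.03, 0], [-0.0327, -0.0601, 0.08, 0], [-0.0327, -0.0601, 0.115, 0], [-0.0327, -0.0601, 0.115, 0]]}

```text
clock: 5.25
tcp_pos: [0.5372, -0.1755, 0.1441]
tcp_rot: [-0.722, -3.05, -0.002]
ft_force: [0.0, 0.2, -0.4]
width: 0.195
finger_force: 58.9
```

Call:
step_hand:
  offsets: {"moves": [[0, 0, 0, 0], [0, 0, 0, 0], [0, 0, 0, 0]]}

```text
clock: 5.62
tcp_pos: [0.5405, -0.1768, 0.1485]
tcp_rot: [0.723, 3.055, -0.001]
ft_force: [0.2, 0.9, -1.2]
width: 0.196
finger_force: 58.9
```

```bash
python3 - <<'E'
from tip import *
s=env.state();c=wcap();np.savez('w3',**c);d=cap('scene');np.savez('s3',**d);print(s['tcp_pos'],s['tcp_rot'],s['ft_force'])
slices(c,s['tcp_pos'],s['tcp_rot'],np.arange(.02,.1,.01))
a=d['pixels'][230:350,330:470];b=c['pixels'][200:320,245:385]
f=lambda i:cv2.resize(i[...,::-1],(400,343),interpolation=cv2.INTER_NEAREST)
cv2.imwrite('pics/v4.png',np.hstack([f(a),f(b)]))
E
```

```text
[ 0.54048295 -0.17682259  0.14849803] [ 7.22821490e-01  3.05530512e+00 -6.97750860e-04] [ 0.23943271  0.89195518 -1.18735081]
0.02 280 mean [ 6.7 -1.1 25. ] latmid -1.1 w 17.3 r [0. 1.] z 0.03
0.03 231 mean [ 6.7 -1.1 35. ] latmid -1.0 w 17.4 r [0. 1.] z 0.04
0.04 210 mean [ 6.6 -1.  45.1] latmid -1.0 w 17.3 r [0. 1.] z 0.05
0.05 42 mean [ 6.5 -1.2 51.8] latmid -1.3 w 16.4 r [0. 1.] z 0.0589
0.07 46 mean [ 2.4 -0.9 75.4] latmid -1.0 w 6.0 r [0. 1.] z 0.0799
0.08 21 mean [ 2.1 -1.  82.2] latmid -1.0 w 6.1 r [0. 1.] z 0.084
```

View pics/v4.png

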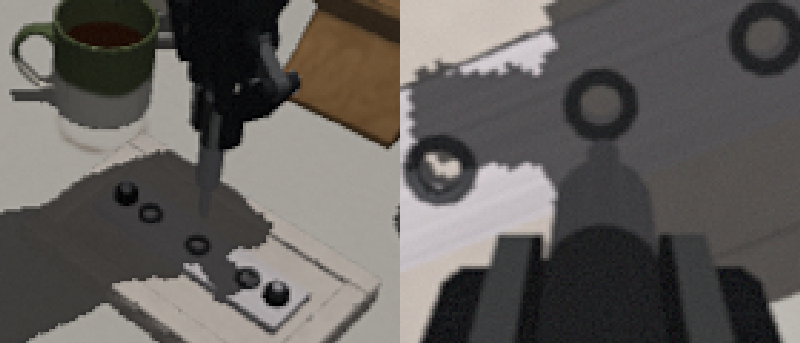

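The wrist crop shows the middle bush ring at about (315,237), dead ahead of the point, and the scene crop shows the point just above and behind it at about (401,307). Next I'll compute the offset by ray and ring centroid.

```bash
cat > ring.py <<'E'
from h import *
def ring(c,x0,x1,y0,y1,th=48):
    g=cv2.cvtColor(c['pixels'],cv2.COLOR_RGB2GRAY)[y0:y1,x0:x1];m=(g<th).astype(np.uint8)
    for k in cv2.findContours(m,cv2.RETR_EXTERNAL,cv2.CHAIN_APPROX_NONE)[0]:
        if len(k)>15:
            (x,y),ax,_=cv2.fitEllipse(k);print('ellipse',round(x+x0,1),round(y+y0,1),np.round(ax,1),'world',ray(c,[x+x0,y+y0],.03)[0].round(4))
E
python3 - <<'E'
from ring import *
c=dict(np.load('w3.npz'))
for th in(40,48,56):ring(c,295,335,218,252,th)
d=dict(np.load('s3.npz'))
ring(d,388,412,305,325,48);ring(d,388,412,305,325,56)
s=env.state();R=Ro.from_rotvec(s['tcp_rot']).as_matrix();print('axis',s['tcp_pos']+R@[-.0002,-.001,0], 'now at z30:',s['tcp_pos']+R@[-.0002,-.001,.118])
# scene tip & axis in image
for uv in([401.5,306],):print(ray(d,uv,s['tcp_pos'][2]-.089))
E
```

```text
ellipse 314.6 236.0 [22.5 23.4] world [ 0.5386 -0.1774  0.03  ]
ellipse 314.7 236.1 [23.6 24. ] world [ 0.5386 -0.1774  0.03  ]
ellipse 314.7 236.1 [24.5 24.6] world [ 0.5386 -0.1773  0.03  ]
ellipse 398.6 315.1 [6.8 8.6] world [ 0.5383 -0.1774  0.03  ]
ellipse 398.6 315.2 [7.1 9.4] world [ 0.5379 -0.1776  0.03  ]
axis [ 0.5398944  -0.1776887   0.14804008] now at z30: [ 0.54001913 -0.17775082  0.03004016]
[[ 0.53883905 -0.18081809  0.05903984]]
```

Call:
step_hand:
  offsets: {"moves": [[0.0015, -0.0004, 0.008, 0], [0.0015, -0.0004, 0.016, 0], [0.0015, -0.0004, 0.022, 0], [0.0015, -0.0004, 0.022, 0], [0.0015, -0.0004, 0.022, 0]]}

```text
clock: 6.35
tcp_pos: [0.5384, -0.1763, 0.1253]
tcp_rot: [0.724, 3.057, 0.0]
ft_force: [-0.0, -0.4, -1.0]
width: 0.196
finger_force: 58.9
```

```bash
python3 - <<'E'
from tip import *
from ring import ring
s=env.state();c=wcap();np.savez('w4',**c);d=cap('scene');print(s['tcp_pos'],s['tcp_rot'],s['ft_force'])
ring(c,295,335,218,262,48)
slices(c,s['tcp_pos'],s['tcp_rot'],np.array([.03,.04,.065,.075,.085]))
a=d['pixels'][250:350,340:460];b=c['pixels'][200:300,255:375]
f=lambda i:cv2.resize(i[...,::-1],(400,333),interpolation=cv2.INTER_NEAREST)
cv2.imwrite('pics/v5.png',np.hstack([f(a),f(b)]))
E
```

```text
[ 0.53836246 -0.17632348  0.12533934] [7.23561841e-01 3.05709108e+00 4.48158516e-06] [-0.00262666 -0.39908373 -0.97350825]
ellipse 315.4 247.7 [22.8 25. ] world [ 0.5381 -0.1771  0.03  ]
0.03 240 mean [ 6.6 -1.1 34.9] latmid -1.0 w 17.4 r [0. 1.] z 0.04
0.04 251 mean [ 6.6 -1.1 46.2] latmid -1.0 w 17.3 r [0. 1.] z 0.0578
0.065 21 mean [ 2.6 -1.  73. ] latmid -1.0 w 4.7 r [0. 1.] z 0.075
0.075 46 mean [ 2.2 -0.9 79.9] latmid -1.0 w 6.1 r [0. 1.] z 0.0847
```

View pics/v5.png

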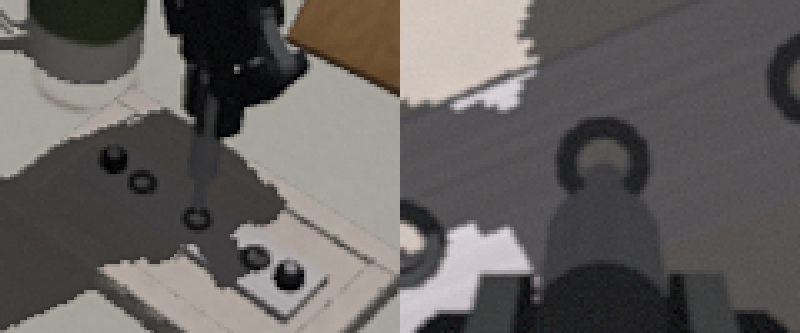

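The point is now just above the middle bush mouth, near (317,248) in the wrist view, and it is centred laterally. The axis (0.538,-0.177) matches the ring. I'll lower it slowly while watching the force.

Call:
step_hand:
  offsets: {"moves": [[0, 0, 0.004, 0], [0, 0, 0.008, 0], [0, 0, 0.011, 0], [0, 0, 0.011, 0], [0, 0, 0.011, 0]]}

```text
clock: 7.08
tcp_pos: [0.5383, -0.1763, 0.1143]
tcp_rot: [0.724, 3.057, -0.0]
ft_force: [0.0, -0.6, -1.8]
width: 0.195
finger_force: 58.9
```

Call:
step_hand:
  offsets: {"moves": [[0, 0, 0.001, 0], [0, 0, 0.002, 0], [0, 0, 0.002, 0], [0, 0, 0.002, 0]]}

```text
clock: 7.58
tcp_pos: [0.5383, -0.1763, 0.1123]
tcp_rot: [0.724, 3.057, 0.0]
ft_force: [0.2, 0.7, -2.4]
width: 0.192
finger_force: 58.9
```

Call:
step_hand:
  offsets: {"moves": [[0, 0, 0.0005, 0], [0, 0, 0.001, 0], [0, 0, 0.0015, 0], [0, 0, 0.002, 0], [0, 0, 0.002, 0]]}

```text
clock: 8.2
tcp_pos: [0.5383, -0.1763, 0.1103]
tcp_rot: [-0.723, -3.057, -0.0]
ft_force: [-0.1, -0.1, -1.7]
width: 0.194
finger_force: 58.9
```

Call:
step_hand:
  offsets: {"moves": [[0, 0, 0.0005, 0], [0, 0, 0.001, 0], [0, 0, 0.001, 0], [0, 0, 0.001, 0]]}

```text
clock: 8.7
tcp_pos: [0.5383, -0.1763, 0.1093]
tcp_rot: [-0.724, -3.057, -0.0]
ft_force: [-0.4, -0.4, -1.5]
width: 0.198
finger_force: 58.9
```

Call:
step_hand:
  offsets: {"moves": [[0, 0, 0.0005, 0], [0, 0, 0.001, 0], [0, 0, 0.001, 0], [0, 0, 0.001, 0]]}

```text
clock: 9.2
tcp_pos: [0.5384, -0.1763, 0.1085]
tcp_rot: [0.723, 3.057, -0.0]
ft_force: [-0.2, -0.3, 0.1]
width: 0.192
finger_force: 59.0
```

Call:
step_hand:
  offsets: {"moves": [[0, 0, 0.0005, 0], [0, 0, 0.001, 0], [0, 0, 0.001, 0], [0, 0, 0.001, 0]]}

```text
clock: 9.7
tcp_pos: [0.5384, -0.1764, 0.1075]
tcp_rot: [0.723, 3.057, -0.0]
ft_force: [0.1, 0.2, 4.4]
width: 0.192
finger_force: 59.3
```

Call:
step_hand:
  offsets: {"moves": [[0, 0, 0.0005, 0], [0, 0, 0.001, 0], [0, 0, 0.001, 0], [0, 0, 0.001, 0]]}

```text
clock: 10.2
tcp_pos: [0.5385, -0.1764, 0.1066]
tcp_rot: [0.723, 3.057, -0.0]
ft_force: [-1.5, 0.1, 7.0]
width: 0.196
finger_force: 59.6
```

Contact came at TCP z of about 0.1087. The trip is expected at about 0.1027 and the stop at 0.1002, so I'll go on in half-millimetre steps.

Call:
step_hand:
  offsets: {"moves": [[0, 0, 0.0005, 0], [0, 0, 0.001, 0], [0, 0, 0.001, 0]]}

```text
clock: 10.58
tcp_pos: [0.5386, -0.1764, 0.1058]
tcp_rot: [0.723, 3.056, -0.0]
ft_force: [-2.3, 0.6, 8.9]
width: 0.195
finger_force: 59.8
```

Call:
step_hand:
  offsets: {"moves": [[0, 0, 0.0005, 0], [0, 0, 0.0005, 0]]}

```text
clock: 10.82
tcp_pos: [0.5386, -0.1764, 0.1053]
tcp_rot: [0.723, 3.056, -0.0]
ft_force: [-0.9, 0.5, 8.9]
width: 0.195
finger_force: 59.9
```

Call:
step_hand:
  offsets: {"moves": [[0, 0, 0.0005, 0], [0, 0, 0.0005, 0]]}

```text
clock: 11.08
tcp_pos: [0.5386, -0.1764, 0.1049]
tcp_rot: [0.723, 3.056, -0.0]
ft_force: [-1.7, 1.0, 9.5]
width: 0.195
finger_force: 60.0
```

Call:
step_hand:
  offsets: {"moves": [[0, 0, 0.0005, 0], [0, 0, 0.0005, 0]]}

```text
clock: 11.32
tcp_pos: [0.5386, -0.1764, 0.1044]
tcp_rot: [0.723, 3.056, -0.0]
ft_force: [-1.8, 1.5, 10.0]
width: 0.189
finger_force: 60.0
```

Call:
step_hand:
  offsets: {"moves": [[0, 0, 0.0005, 0], [0, 0, 0.0005, 0]]}

```text
clock: 11.58
tcp_pos: [0.5385, -0.1764, 0.1039]
tcp_rot: [0.723, 3.056, -0.0]
ft_force: [-1.8, 0.4, 10.6]
width: 0.195
finger_force: 60.0
```

Call:
step_hand:
  offsets: {"moves": [[0, 0, 0.0005, 0], [0, 0, 0.0005, 0]]}

```text
clock: 11.82
tcp_pos: [0.5385, -0.1764, 0.1033]
tcp_rot: [0.723, 3.056, -0.0]
ft_force: [-0.8, 0.4, 8.8]
width: 0.193
finger_force: 60.0
```

Call:
step_hand:
  offsets: {"moves": [[0, 0, 0.0005, 0], [0, 0, 0.0005, 0]]}

```text
clock: 12.08
tcp_pos: [0.5384, -0.1764, 0.1026]
tcp_rot: [0.723, 3.057, -0.0]
ft_force: [-0.7, 0.7, 7.5]
width: 0.196
finger_force: 59.9
```

Call:
step_hand:
  offsets: {"moves": [[0, 0, 0.0005, 0], [0, 0, 0.0005, 0]]}

```text
clock: 12.32
tcp_pos: [0.5383, -0.1763, 0.1019]
tcp_rot: [0.724, 3.057, -0.0]
ft_force: [-1.0, -0.6, 5.6]
width: 0.193
finger_force: 59.8
```

Call:
step_hand:
  offsets: {"moves": [[0, 0, 0.0003, 0], [0, 0, 0.0005, 0]]}

```text
clock: 12.58
tcp_pos: [0.5383, -0.1763, 0.1013]
tcp_rot: [0.724, 3.057, 0.0]
ft_force: [-0.2, -0.0, 3.3]
width: 0.191
finger_force: 59.7
```

Call:
step_hand:
  offsets: {"moves": [[0, 0, 0.0002, 0], [0, 0, 0.0004, 0]]}

```text
clock: 12.82
tcp_pos: [0.5382, -0.1763, 0.1008]
tcp_rot: [-0.724, -3.057, 0.0]
ft_force: [-1.1, 0.2, 3.3]
width: 0.196
finger_force: 59.6
```

Call:
step_hand:
  offsets: {"moves": [[0, 0, 0.0002, 0], [0, 0, 0.0004, 0]]}

```text
clock: 13.08
tcp_pos: [0.5382, -0.1763, 0.1004]
tcp_rot: [-0.724, -3.057, -0.0]
ft_force: [0.0, -0.4, 2.6]
width: 0.2
finger_force: 59.6
```

Call:
step_hand:
  offsets: {"moves": [[0, 0, -0.003, 0], [0, 0, -0.008, 0], [0, 0, -0.014, 0], [0, 0, -0.02, 0], [0, 0, -0.03, 0]]}

```text
clock: 13.7
tcp_pos: [0.5379, -0.1761, 0.1306]
tcp_rot: [-0.723, -3.056, -0.0]
ft_force: [0.5, 0.5, -1.7]
width: 0.196
finger_force: 59.1
```

Call:
step_hand:
  offsets: {"moves": [[0, 0, -0.04, 0], [0, 0, -0.09, 0], [0, 0, -0.13, 0], [0, 0, -0.13, 0], [0, 0, -0.13, 0]]}

```text
clock: 14.32
tcp_pos: [0.5379, -0.1761, 0.26]
tcp_rot: [-0.723, -3.056, -0.0]
ft_force: [0.3, -0.8, -2.2]
width: 0.193
finger_force: 58.9
```

```bash
python3 - <<'E'
from tip import *
s=env.state();c=wcap();print(s['tcp_pos'],s['ft_force'])
slices(c,s['tcp_pos'],s['tcp_rot'],np.array([.02,.03,.04,.05,.06,.07,.08,.09]))
R=Ro.from_rotvec(s['tcp_rot']).as_matrix();ax=s['tcp_pos']+R@[-.0002,-.001,0]
t=np.array([.5377,.1732,ax[2]]);print(delta(t-ax+s['tcp_pos']))
E
```

```text
[ 0.53790393 -0.17610976  0.25996117] [ 0.27300232 -0.84299564 -2.17565224]
0.02 274 mean [ 6.7 -0.9 25. ] latmid -1.1 w 17.3 r [0. 1.] z 0.03
0.03 235 mean [ 6.6 -1.2 34.9] latmid -1.1 w 17.3 r [0. 1.] z 0.04
0.04 202 mean [ 6.6 -1.  44.9] latmid -1.0 w 17.3 r [0. 1.] z 0.05
0.05 49 mean [ 6.5 -1.3 51.5] latmid -1.0 w 16.9 r [0. 1.] z 0.0565
0.07 43 mean [ 2.4 -0.9 75.7] latmid -1.0 w 6.0 r [0. 1.] z 0.0798
0.08 22 mean [ 2.2 -1.3 81.9] latmid -1.0 w 6.1 r [0. 1.] z 0.0847
[ 1.567e-01  3.132e-01 -3.000e-04]
```

Tripped (about 5 N past the peak), lifted off cleanly, and the punch hasn't shifted in the grip. Back to the stand.

Call:
step_hand:
  offsets: {"moves": [[0.022, 0.044, 0, 0], [0.048, 0.096, 0, 0], [0.074, 0.148, 0, 0], [0.1, 0.2, 0, 0], [0.126, 0.252, 0, 0]]}

```text
clock: 15.0
tcp_pos: [0.5376, 0.1072, 0.2591]
tcp_rot: [-0.723, -3.055, 0.001]
ft_force: [1.3, 0.3, -1.5]
width: 0.197
finger_force: 59.0
```

Call:
step_hand:
  offsets: {"moves": [[0.02, 0.04, 0, 0], [0.0307, 0.0612, 0.02, 0], [0.0307, 0.0612, 0.055, 0], [0.0307, 0.0612, 0.07, 0], [0.0307, 0.0612, 0.07, 0]]}

```text
clock: 15.62
tcp_pos: [0.5376, 0.1734, 0.1893]
tcp_rot: [-0.724, -3.054, 0.002]
ft_force: [-0.0, -1.2, -0.9]
width: 0.195
finger_force: 59.1
```

Call:
step_hand:
  offsets: {"moves": [[0, 0, 0, 0], [0, 0, 0, 0], [0, 0, 0, 0]]}

```text
clock: 16.0
tcp_pos: [0.539, 0.1739, 0.1912]
tcp_rot: [0.724, 3.056, 0.001]
ft_force: [0.2, -0.1, -2.2]
width: 0.197
finger_force: 59.1
```

```bash
python3 - <<'E'
from tip import *
s=env.state();c=wcap();np.savez('w5',**c);d=cap('scene');print(s['tcp_pos'],s['ft_force'])
P=cloud(c);z=P[...,2];w=(z>.07)&(z<.08)&(abs(P[...,0]-.538)<.05)&(abs(P[...,1]-.174)<.05)
print(cv2.minAreaRect(P[w][:,:2].astype(np.float32)*1000))
R=Ro.from_rotvec(s['tcp_rot']).as_matrix();print('axis',s['tcp_pos']+R@[-.0002,-.001,0])
a=d['pixels'][170:270,220:340];b=c['pixels'][190:290,255:375]
f=lambda i:cv2.resize(cv2.convertScaleAbs(i[...,::-1],alpha=1.6),(400,333),interpolation=cv2.INTER_NEAREST)
cv2.imwrite('pics/v6.png',np.hstack([f(a),f(b)]))
E
```

```text
[0.53904597 0.17385703 0.19123379] [ 0.21152201 -0.12001975 -2.20524681]
((538.3758544921875, 172.7098846435547), (56.11652374267578, 56.648685455322266), 77.3203125)
axis [0.53877626 0.17287354 0.19123323]
```

View pics/v6.png

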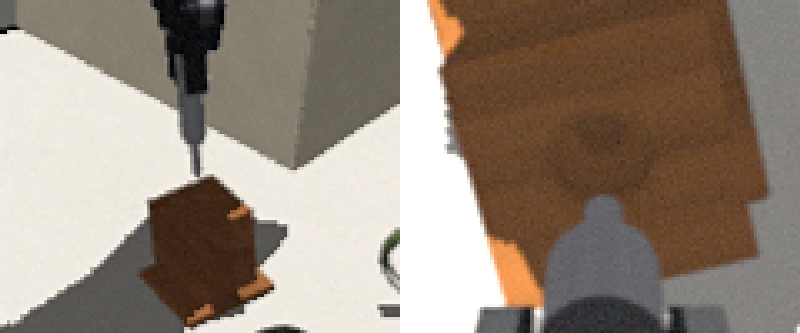

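The bore is visible at about (316,235) in the wrist view, straight ahead of the point, and the stand centre (0.5384,0.1727) agrees with the punch axis (0.5388,0.1729). I'll lower it in.

Call:
step_hand:
  offsets: {"moves": [[0.0003, 0, 0.012, 0], [0.0003, 0, 0.026, 0], [0.0003, 0, 0.04, 0], [0.0003, 0, 0.05, 0], [0.0003, 0, 0.05, 0]]}

```text
clock: 16.73
tcp_pos: [0.5377, 0.1739, 0.1394]
tcp_rot: [-0.723, -3.055, 0.001]
ft_force: [-0.6, 0.3, -1.6]
width: 0.195
finger_force: 59.1
```

Call:
step_hand:
  offsets: {"moves": [[0, 0, 0.004, 0], [0, 0, 0.008, 0], [0, 0, 0.012, 0], [0, 0, 0.012, 0]]}

```text
clock: 17.23
tcp_pos: [0.5381, 0.174, 0.1282]
tcp_rot: [-0.723, -3.057, 0.0]
ft_force: [-0.1, 0.6, -2.0]
width: 0.192
finger_force: 59.1
```

Call:
step_hand:
  offsets: {"moves": [[0, 0, 0.004, 0], [0, 0, 0.008, 0], [0, 0, 0.012, 0], [0, 0, 0.015, 0], [0, 0, 0.015, 0]]}

```text
clock: 17.85
tcp_pos: [0.5381, 0.174, 0.1132]
tcp_rot: [-0.723, -3.057, 0.0]
ft_force: [0.2, -0.3, -2.4]
width: 0.2
finger_force: 59.1
```

Call:
step_hand:
  offsets: {"moves": [[0, 0, 0.003, 0], [0, 0, 0.006, 0], [0, 0, 0.0085, 0], [0, 0, 0.0085, 0]]}

```text
clock: 18.35
tcp_pos: [0.5381, 0.174, 0.1048]
tcp_rot: [-0.723, -3.057, 0.0]
ft_force: [0.2, -0.8, -1.9]
width: 0.196
finger_force: 59.1
```

Call:
step_hand:
  offsets: {"moves": [[0, 0, 0.0007, 0], [0, 0, 0.0012, 0], [0, 0, 0.0012, 0]]}

```text
clock: 18.73
tcp_pos: [0.5383, 0.1741, 0.1038]
tcp_rot: [0.724, 3.057, 0.0]
ft_force: [0.0, -0.4, -1.9]
width: 0.195
finger_force: 59.1
```

Call:
step_hand:
  offsets: {"moves": [[0, 0, 0.0003, 0], [0, 0, 0.0006, 0], [0, 0, 0.0006, 0]]}

```text
clock: 19.1
tcp_pos: [0.5383, 0.174, 0.1032]
tcp_rot: [0.724, 3.057, -0.0]
ft_force: [-0.1, -0.5, -2.6]
width: 0.196
finger_force: 59.1
```

Call:
step_hand:
  offsets: {"moves": [[0, 0, 0.0003, 0], [0, 0, 0.0006, 0], [0, 0, 0.0006, 0]]}

```text
clock: 19.48
tcp_pos: [0.5385, 0.1741, 0.103]
tcp_rot: [0.724, 3.057, 0.0]
ft_force: [-2.0, -0.6, 3.8]
width: 0.191
finger_force: 59.7
```

Call:
step_hand:
  offsets: {"moves": [[0, 0, 0.0003, 0], [0, 0, 0.0005, 0], [0, 0, 0.0005, 0]]}

```text
clock: 19.85
tcp_pos: [0.5386, 0.1741, 0.1029]
tcp_rot: [0.723, 3.056, 0.0]
ft_force: [-3.2, -0.6, 9.5]
width: 0.192
finger_force: 60.4
```

Seated. I'll ease off, release and retreat.

Call:
step_hand:
  offsets: {"moves": [[0, 0, -0.0006, 0], [0, 0, -0.0006, 0]]}

```text
clock: 20.1
tcp_pos: [0.5385, 0.1741, 0.1029]
tcp_rot: [0.723, 3.057, 0.0]
ft_force: [-1.0, -0.4, 4.8]
width: 0.196
finger_force: 59.6
```

Call:
step_hand:
  offsets: {"moves": [[0, 0, 0, 0], [0, 0, 0, 0], [0, 0, 0, 0], [0, 0, 0, 0], [0, 0, 0, 0]]}
  aperture: 1.0

```text
clock: 20.72
tcp_pos: [0.5383, 0.1741, 0.1027]
tcp_rot: [-0.724, -3.057, 0.0]
ft_force: [1.1, 0.2, -0.0]
width: 1.002
finger_force: 0.0
```

Call:
step_hand:
  offsets: {"moves": [[0, 0, 0, 0], [0, 0, -0.02, 0], [0, 0, -0.05, 0], [0, 0, -0.1, 0], [0, 0, -0.16, 0]]}

```text
clock: 21.35
tcp_pos: [0.5376, 0.1739, 0.2636]
tcp_rot: [-0.723, -3.056, 0.001]
ft_force: [1.5, -0.2, 0.9]
width: 1.001
finger_force: 0.0
```

Call:
step_hand:
  offsets: {"moves": [[0.05, 0, 0, 0], [0.1, 0, 0, 0], [0.1, 0, 0, 0], [0.1, 0, 0, 0]]}

```text
clock: 21.85
tcp_pos: [0.4494, 0.219, 0.263]
tcp_rot: [0.723, 3.056, 0.0]
ft_force: [0.1, 1.2, 0.7]
width: 0.999
finger_force: 0.0
```

```bash
python3 - <<'E'
from h import *
c=cap('top');d=cap('scene');P=cloud(d);z=P[...,2];w=(z>.085)&(z<.16)&(abs(P[...,0]-.538)<.03)&(abs(P[...,1]-.174)<.03)
print(w.sum(),np.nanmax(z[w]),env.state()['ft_force'])
for a,b in((.085,.105),(.105,.125),(.125,.155)):print(P[w&(z>a)&(z<b)].mean(0).round(4))
cv2.imwrite('pics/v7.png',np.hstack([cv2.resize(i[...,::-1],(400,400)) for i in(d['pixels'][100:400,130:540],c['pixels'][90:340,80:500])]))
E
```

```text
203 0.15425209006726778 [ 0.55741843 -0.40776016  0.57586684]
[0.534  0.1689 0.0958]
[0.5335 0.1694 0.1145]
[0.535  0.1701 0.1408]
```

View pics/v7.png

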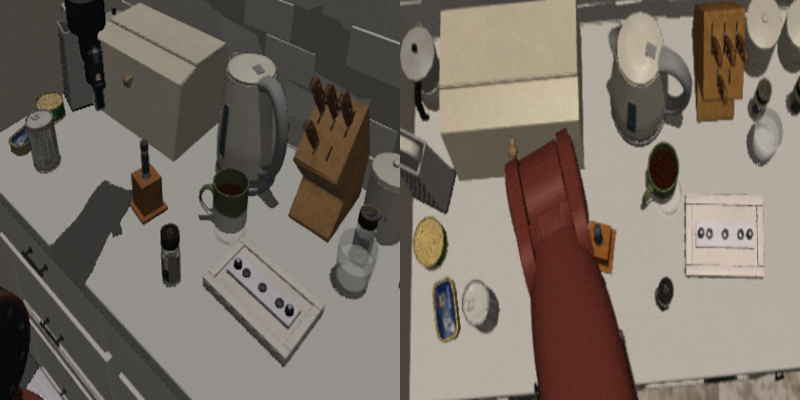

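The picture shows the punch upright in its stand (crop (145,150)), with its cap top at about 0.152 m, so it is fully seated. The jar, mug, glass and tin stand where they were, and the arm is clear of everything.

```bash
python3 -c "
from bench import env
print(env.sign_off())"
```

```text
the job is handed in; nothing more can be done
None
```

The job is handed in at about 22 s: the punch was tripped once, in the middle bush, lifted off without reaching its stop, and put back upright and fully seated in its stand, with the jar, mug, glass and tin left where they stood.

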